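# Put the starter parts back on their own setting plates

### The job

The four starter parts have been laid out on each other's setting plates. Change them round, using the free rubber mat when you need a spare place, until each stands upright and released in the middle of the plate with its own outline: the pinion on the large round plate, the small brass bush on the small round plate, the square regulator on the square plate, and the brush holder on the oblong plate with its long side along the plate's long side. Leave the screw tin where it is.

Things in the scene. Friction and masses are not known exactly. Their poses are not given: they have to be found in the camera images.
- pinion: starter pinion: a plain grey metal drum 47 mm in diameter with a smaller toothed gear under it, 42 mm high, about 0.28 kg, standing on the gear. Origin at the centre of its underside, z up along its axis. The drum is from 18 to 42 mm above the origin: grip it there, across any diameter.
- bush: brass bush: a small brass cylinder 22 mm in diameter, 33 mm high, standing upright; about 45 g. Origin at the centre of its underside, z up along its axis. Grip round the outside, across any diameter.
- brush_holder: brush holder: dark brown oblong plate, 30 mm (its x) by 48 mm (its y, lengthways), 7 mm thick, with two brass brush boxes on it in a row along y; 27 mm high, 80 g. Origin: centre of the underside, z up. The boxes span x -7 to 7, y -12 to 10, z 7 to 25 mm: grip both together across x.
- regulator: voltage regulator: square light metal heat plate 44 x 44 mm over all with its plug (at +x), 4 mm thick, black block on it, 14 mm high, 60 g. Origin: centre of the underside, z up. The block spans x -18 to 6, y -17 to 17, z 4 to 14 mm; the heat plate below reaches y -22 to 22. Good grip: across the block in y, at x = -6 mm, fingertips about 6 mm above the origin.
- plate_round_large: the large round setting plate, 90 mm in diameter: place of the pinion. Dark grey steel, flat on top, 8 mm thick, screwed to the bench (cannot move); origin at the centre of its underside, z up, so its top is 8 mm above the origin.
- plate_round_small: the small round setting plate, 64 mm in diameter: place of the brass bush. Dark grey steel, flat on top, 8 mm thick, screwed to the bench (cannot move); origin at the centre of its underside, z up, so its top is 8 mm above the origin.
- plate_oblong: the oblong setting plate, 84 mm (its x, lengthways) by 56 mm (its y): place of the brush holder. Dark grey steel, flat on top, 8 mm thick, screwed to the bench (cannot move); origin at the centre of its underside, z up, so its top is 8 mm above the origin.
- plate_square: the square setting plate, 68 x 68 mm: place of the regulator. Dark grey steel, flat on top, 8 mm thick, screwed to the bench (cannot move); origin at the centre of its underside, z up, so its top is 8 mm above the origin.
- mat: the free mat: a thin black rubber square 72 x 72 x 3 mm stuck to the bench, empty at the start, on which a part may be put down on the way. Origin at the centre of its underside; its top is 3 mm above.
- screw_tin: a bystander: shallow round grey tin, 65 mm in diameter, 28 mm high, loose on the bench among the plates. Origin at the centre of its underside. Not to be moved.
There are look-alikes about, which are no part of the job. What is shaped like the pinion but orange is not meant.

How it is judged:
At the end, for the whole second after the job is handed in: Pinion, bush, brush holder and regulator stand flat and at rest on the large round, small round, oblong and square plate, upright within 0.15 rad, centre within 15 mm of the plate's centre; the brush holder lies along the oblong plate within 0.3 rad, either way round (horizontal distance between pinion and plate_round_large below 0.015 m and z of pinion in the frame of plate_round_large between 0.004 and 0.0125 m and angle between each of pinion, bush, brush_holder, regulator's own z axis and vertical below 0.15 rad and linear speed of each of pinion, bush, brush_holder, regulator below 0.02 m/s and angular speed of each of pinion, bush, brush_holder, regulator below 0.3 rad/s and horizontal distance between bush and plate_round_small below 0.015 m and z of bush in the frame of plate_round_small between 0.004 and 0.0125 m and horizontal distance between brush_holder and plate_oblong below 0.015 m and z of brush_holder in the frame of plate_oblong between 0.004 and 0.0125 m and horizontal distance between regulator and plate_square below 0.015 m and z of regulator in the frame of plate_square between 0.004 and 0.0125 m and angle between the y axis of brush_holder and the x axis of plate_oblong, either way round below 0.3 rad); the robot touches nothing.
It fails at once if the screw tin is moved by more than 20 mm (distance of screw_tin from where it was at the start of the episode above 0.02 m).
It also fails if it takes over 109 s, if anything falls off the work surface, if the arm or the gripper's body presses on something with over 40 N, if the wrist force passes 120 N, or if a joint passes its speed limit or range.

### The arm

A 7-joint arm with a two-finger parallel gripper is mounted at the origin on a cart in front of the work surface, level with it; the furniture and walls round the work are solid. World frame = base frame: x ahead of the robot, y to its left, z up, the work surface at z = 0. Lengths are in m, angles in rad, forces in N, time in s.
With the tool pointing down it reaches from about 0.425 to 0.95 m from the base axis. Payload 4.7 kg.
Tool frame: the origin (TCP) lies between the finger pads; the fingertips stand 25 mm ahead of it and the grasp point (between the pads) lies 6 mm ahead of it; z points along the fingers, y is the line along which they close (so a half turn about z gives the same grasp; the last joint's range is limited). The gripper opens to 85 mm and grips with 20 to 120 N. Pads are 22 mm wide; open, the fingers measure 114 mm over their backs; the gripper's body (76 mm by 85 mm) begins 54 mm behind the grasp point. The pads swing forward as they close: fully open they stand 13 mm farther back than shut.
Start: joints at [-1.17, 0.469, -0.049, 1.532, 0.024, 1.141, -0.082], TCP at [0.281, 0.614, 0.256] pointing down, gripper open.
Joint ranges: [-2.59, 2.59], [-0.33, 1.99], [-1.39, 1.29], [0.1, 2.45], [-1.04, 4.18], [0.21, 1.99], [-2.66, 2.66]. Speed limits (rad/s): [2.57, 2.57, 3.14, 3.14, 3.14, 3.14, 3.14].

### API

Orientations are given as a 3x3 rotation matrix whose columns are the frame's x, y, z axes.
In Python, from rig import * gives the robot as it stands. Calls block until the motion is done:
- movep(position, orientation): joint-space move of the TCP to a pose.
- move_l(position, attitude=None, feed=0.15, until_force=None): straight line of the TCP; attitude=None keeps the orientation; feed is the mean speed in m/s. With until_force (N) it stops when the force on the tool has changed by that much, and returns True; else False.
- move_joints(angles): joint-space move.
- command_gripper(opening, newtons=None): finger opening in m; newtons is the grip in N (None keeps the last); returns when the fingers have stopped.
- sleep(seconds).
- inverse_kinematics(position, orientation): joint angles nearest the present ones, or None.
- sense(): the state.
- camera(name): name is "scene" or "side" or "wrist"; returns (picture, depth): 420x560x3 uint8, red, green, blue; 420x560 float32, m along the optical axis (not along the pixel's ray), 0 where there is no reading.
- camera_params(name): a dict with "K" (3x3 intrinsics, pixels), "position" and "rotation" of the camera in the world; the wrist camera has in their place "tool_from_camera" (4x4, takes a point from camera to tool coordinates, whose origin is the TCP and whose axes are the flange's). Camera axes: x right, y down, z forward; pixel columns grow to the right and rows downward; lengths in m; the calibration is good to about 2 mm. A picture is of the moment at which its call begins: read the wrist's pose just before it. camera_params takes no time and is no camera call.
A pose or a line that the arm cannot do raises Unreachable and nothing moves.
- finish_job(): hands the job in; it is judged then, once.
The state is a dict: "time_s": time; "joint_pos": joint angles; "qd": joint speeds; "joint_efforts": joint torques, N m; "position": TCP position; "tcp_rot": TCP orientation; "wrist_force": force on the tool from outside, world axes, zero at the start; "ft_torque": the same for the moment, N m; "finger_gap": finger opening in m; "gripper_force": force on a finger pad.
Only numpy, scipy, OpenCV 4.12 (cv2) and the standard library are available. Lean on these libraries where they do the work, as an engineer would, in place of code of your own. Each camera call takes 0.05 s, during which the arm holds its last target. There are 200 camera calls.

## Working session

There is one attempt and no reset: what is moved stays moved. The work goes in short steps, each a Python script; the robot and the scene stay as the last script left them, time stands still between calls to the robot, and variables do not carry over. Pictures are saved under pics/ and viewed, at most 14 in all, crops included, and the job is handed in when it is done.

```bash
mkdir -p pics; python3 - <<'E'
from rig import *
import cv2,numpy as np
for n in ("scene","side"):
    p,d=camera(n); cv2.imwrite(f"pics/{n}0.png",p[:,:,::-1]); np.savez(f"pics/{n}0.npz",p=p,d=d)
    print(n,camera_params(n))
print(camera_params("wrist"),sense()["time_s"],sense()["tcp_rot"])
E
```

```text
scene {'K': array([[394.25094645,   0.        , 278.72584576],
       [  0.        , 394.25094645, 211.43736025],
       [  0.        ,   0.        ,   1.        ]]), 'position': array([0.06658081, 0.58063325, 0.57440729]), 'rotation': array([[-0.67362615, -0.45253817,  0.58432612],
       [-0.73876876,  0.43495113, -0.51481864],
       [-0.02117822, -0.77847718, -0.62731552]])}
side {'K': array([[494.46391928,   0.        , 276.41799492],
       [  0.        , 494.46391928, 212.41232562],
       [  0.        ,   0.        ,   1.        ]]), 'position': array([ 0.32332029, -0.6334162 ,  0.55480163]), 'rotation': array([[ 0.96796644, -0.12347561,  0.21862011],
       [-0.25050752, -0.53368686,  0.80772788],
       [ 0.01693999, -0.83661946, -0.54752253]])}
{'K': array([[357.06815383,   0.        , 281.80976429],
       [  0.        , 357.06815383, 210.18936752],
       [  0.        ,   0.        ,   1.        ]]), 'tool_from_camera': array([[ 3.95240140e-04, -9.57432363e-01, -2.88657435e-01,
         7.27553980e-02],
       [ 9.99999840e-01,  4.95171648e-04, -2.73172540e-04,
         1.33619371e-04],
       [ 4.04479208e-04, -2.88657280e-01,  9.57432405e-01,
        -1.17717311e-01],
       [ 0.00000000e+00,  0.00000000e+00,  0.00000000e+00,
         1.00000000e+00]])} 0.1 [[-9.09082764e-01  4.16615010e-01 -6.79201064e-04]
 [ 4.16615557e-01  9.09081258e-01 -1.65636077e-03]
 [-7.26157992e-05 -1.78873475e-03 -9.99998398e-01]]
```

View pics/scene0.png

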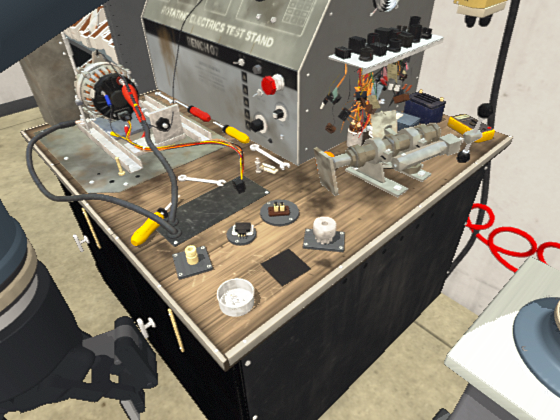

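View pics/side0.png

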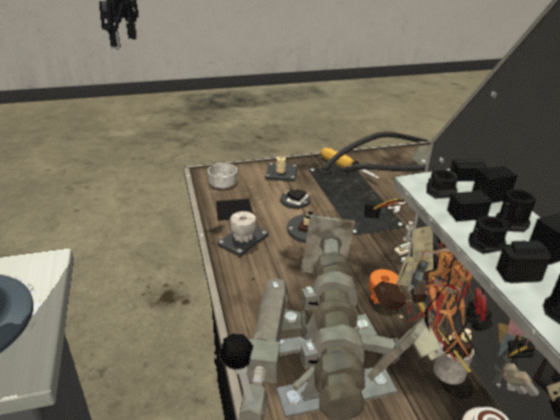

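The scene view shows bush (192,255), regulator (240,230), brush holder (280,209) and grey pinion (324,228), each on a plate. The free mat is at (286,266) and the tin at (236,296). The orange look-alike in the side view, (385,288), is excluded. I'll get rough positions and an enlarged crop.

```bash
cat > h.py <<'E'
import numpy as np,cv2
from rig import *
def deproj(K,R,t,uv,z):
    uv=np.atleast_2d(uv).astype(float); r=np.c_[(uv-[K[0,2],K[1,2]])/K[0,0],np.ones(len(uv))]
    return (r*np.asarray(z).reshape(-1,1))@R.T+t
def onplane(K,R,t,uv,h):
    uv=np.atleast_2d(uv).astype(float); r=np.c_[(uv-[K[0,2],K[1,2]])/K[0,0],np.ones(len(uv))]@R.T
    return t+r*((h-t[2])/r[:,2])[:,None]
E
python3 - <<'E'
from h import *
f=np.load("pics/scene0.npz");p,d=f["p"],f["d"];c=camera_params("scene")
for n,u,v in [("bush",192,250),("reg",240,228),("brush",280,208),("pin",324,222),("mat",286,266),("tin",236,296)]:
    print(n,deproj(c["K"],c["rotation"],c["position"],[u,v],d[v,u]).round(3))
cv2.imwrite("pics/crop0.png",cv2.resize(p[185:320,160:360,::-1],None,fx=4,fy=4,interpolation=cv2.INTER_CUBIC))
E
```

```text
bush [[0.591 0.344 0.042]]
reg [[0.598 0.224 0.021]]
brush [[0.587 0.118 0.023]]
pin [[0.467 0.105 0.048]]
mat [[0.461 0.218 0.005]]
tin [[0.472 0.334 0.002]]
```

View pics/crop0.png

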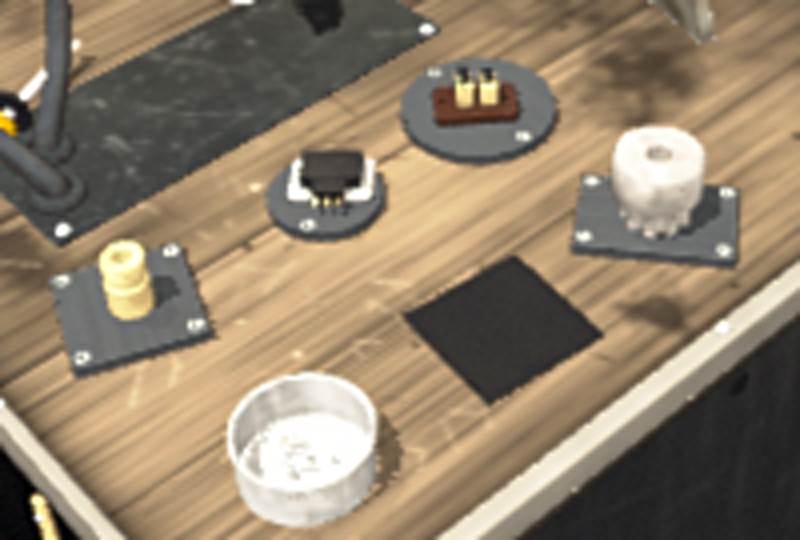

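The crop confirms it: bush on square plate, regulator on small round, brush holder on large round, pinion on oblong, mat empty. Now an overhead wrist look.

```bash
cat >> h.py <<'E'
def ori(yaw):  # tool down, closing axis y at angle yaw+90deg in the world
    c,s=np.cos(yaw),np.sin(yaw); return np.array([[-c,-s,0],[-s,c,0],[0,0,-1.]])
def look(name):
    s=sense(); p,d=camera("wrist"); c=camera_params("wrist"); T=np.eye(4);T[:3,:3]=s["tcp_rot"];T[:3,3]=s["position"]
    M=T@c["tool_from_camera"]; np.savez(f"pics/{name}.npz",p=p,d=d,K=c["K"],R=M[:3,:3],t=M[:3,3])
    cv2.imwrite(f"pics/{name}.png",p[:,:,::-1]); return p,d,c["K"],M[:3,:3],M[:3,3]
E
python3 - <<'E'
from h import *
movep([0.60,0.22,0.30],ori(0)); look("w1"); s=sense();print(s["time_s"],s["position"],s["joint_pos"])
E
```

```text
1.9917 [0.59940928 0.22162067 0.29982274] [-0.46005066  0.37588065  0.05494205  1.5744478  -0.02246921  1.1920859
  1.17256081]
```

View pics/w1.png

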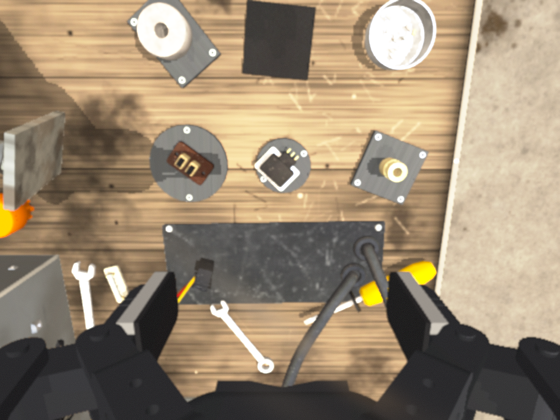

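Overhead view: pinion (163,30) on the oblong plate, mat (279,40), tin (400,35), brush holder (188,162), regulator (281,167), bush (393,169). I'll extract poses from the depth data.

```bash
cat >> h.py <<'E'
def blobs(name,lo,hi,box=(0.38,0.68,0.04,0.43),amin=60):
    f=np.load(f"pics/{name}.npz"); d=f["d"]; v,u=np.nonzero(d>0)
    P=deproj(f["K"],f["R"],f["t"],np.c_[u,v],d[v,u]); x0,x1,y0,y1=box
    k=(P[:,2]>lo)&(P[:,2]<hi)&(P[:,0]>x0)&(P[:,0]<x1)&(P[:,1]>y0)&(P[:,1]<y1); P=P[k]
    m=np.zeros((int((x1-x0)*1000)+1,int((y1-y0)*1000)+1),np.uint8); m[((P[:,0]-x0)*1000).round().astype(int),((P[:,1]-y0)*1000).round().astype(int)]=255
    m=cv2.morphologyEx(m,cv2.MORPH_CLOSE,np.ones((3,3)))
    for c in cv2.findContours(m,cv2.RETR_EXTERNAL,cv2.CHAIN_APPROX_NONE)[0]:
        if cv2.contourArea(c)<amin: continue
        r=cv2.minAreaRect(c); b=cv2.boxPoints(r); e=[b[1]-b[0],b[2]-b[1]]; e=max(e,key=np.linalg.norm)
        w=P[[cv2.pointPolygonTest(c,(float((q[1]-y0)*1000),float((q[0]-x0)*1000)),False)>=0 for q in P]]
        cc,cr=cv2.minEnclosingCircle(c)
        # long side direction angle in the world (atan2(dy,dx))
        print("rect xy",np.round([x0+r[0][1]/1e3,y0+r[0][0]/1e3],4),"size",np.round(r[1],0),"long@deg",round(np.degrees(np.arctan2(e[0],e[1]))%180,1),"circ",np.round([x0+cc[1]/1e3,y0+cc[0]/1e3],4),round(cr,1),"zmed",w[:,2].mean().round(4))
    return m
E
python3 - <<'E'
from h import *
print("mat?");blobs("w1",0.0015,0.0045,(0.40,0.52,0.17,0.27),500)
print("plates");blobs("w1",0.005,0.0115,amin=500)
print("parts");blobs("w1",0.0125,0.08)
print("upper>.018");blobs("w1",0.0175,0.08,amin=30)
f=np.load("pics/w1.npz")
g=np.mgrid[0:600,0:780].reshape(2,-1).T # row -> x, col -> y, 2px/mm
W=np.c_[0.38+g[:,0]/2000,0.04+g[:,1]/2000,np.full(len(g),.008)]
q=(W-f["t"])@f["R"]@f["K"].T; q=(q[:,:2]/q[:,2:]).astype(np.float32).reshape(600,780,2)
cv2.imwrite("pics/ortho.png",cv2.remap(f["p"][:,:,::-1],q[...,0],q[...,1],cv2.INTER_CUBIC))
E
```

```text
mat?
rect xy [0.467  0.2165] size [84. 81.] long@deg 0.0 circ [0.4682 0.2182] 54.5 zmed 0.0031
plates
rect xy [0.597  0.2225] size [63. 63.] long@deg 135.0 circ [0.5968 0.2225] 32.1 zmed 0.0083
rect xy [0.5994 0.3452] size [69. 69.] long@deg 69.0 circ [0.5994 0.3452] 47.0 zmed 0.0082
rect xy [0.595  0.1125] size [88. 89.] long@deg 90.0 circ [0.595  0.1128] 45.1 zmed 0.0083
rect xy [0.4618 0.1077] size [85. 57.] long@deg 38.9 circ [0.462  0.1075] 49.8 zmed 0.0083
parts
rect xy [0.5965 0.3435] size [21. 21.] long@deg 90.0 circ [0.597  0.3434] 11.1 zmed 0.0343
rect xy [0.5951 0.2194] size [44. 43.] long@deg 46.7 circ [0.5966 0.2171] 24.4 zmed 0.0213
rect xy [0.593  0.1163] size [48. 31.] long@deg 52.4 circ [0.5931 0.1166] 26.7 zmed 0.0191
rect xy [0.4625 0.1085] size [47. 47.] long@deg 135.0 circ [0.4624 0.1082] 24.1 zmed 0.0476
rect xy [0.4615 0.34  ] size [63. 66.] long@deg 90.0 circ [0.4609 0.3399] 33.2 zmed 0.0222
upper>.018
rect xy [0.5965 0.1215] size [10. 14.] long@deg 135.0 circ [0.597  0.1215] 8.1 zmed 0.0314
rect xy [0.5965 0.3435] size [21. 21.] long@deg 90.0 circ [0.597  0.3434] 11.1 zmed 0.0357
rect xy [0.5884 0.111 ] size [10. 14.] long@deg 143.1 circ [0.588  0.1105] 8.1 zmed 0.0298
rect xy [0.5947 0.22  ] size [35. 39.] long@deg 137.5 circ [0.5962 0.218 ] 22.0 zmed 0.0221
rect xy [0.4625 0.1085] size [47. 47.] long@deg 135.0 circ [0.4624 0.1082] 24.1 zmed 0.0479
rect xy [0.4615 0.34  ] size [63. 66.] long@deg 90.0 circ [0.4609 0.3399] 33.2 zmed 0.0248
```

View pics/ortho.png

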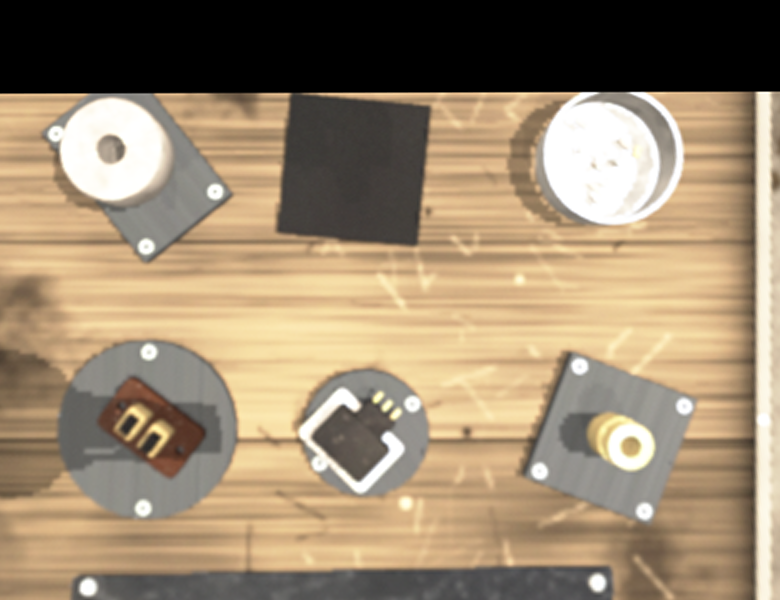

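```bash
python3 - <<'E'
from h import *
T=camera_params("wrist")["tool_from_camera"]
def tip(n,o):
    f=np.load(f"pics/{n}.npz"); d=f["d"]; v,u=np.nonzero((d>0)&(d<0.22))
    P=deproj(f["K"],T[:3,:3],T[:3,3],np.c_[u,v],d[v,u]); P=P[np.abs(P[:,1])<.08]
    print(o,"tip z",np.percentile(P[:,2],[90,99,99.8]).round(4))
tip("w1",sense()["finger_gap"])
for o in (.034,.014):
    command_gripper(o); look(f"g{o}"); tip(f"g{o}",sense()["finger_gap"])
f=np.load("pics/w1.npz"); d=f["d"]; v,u=np.nonzero(d>0); P=deproj(f["K"],f["R"],f["t"],np.c_[u,v],d[v,u])
Q=P[(P[:,2]>.06)&(P[:,2]<.3)&(P[:,1]<.1)&(u<140)&(v<230)]; print("stand",Q.min(0),Q.max(0))
for x,y in [(.462,.1077),(.593,.1163),(.4645,.217),(.597,.2225),(.5994,.3452)]:
    print([ (a, None if (j:=inverse_kinematics([x,y,.04],ori(np.radians(a)))) is None else j[6].round(2)) for a in (-141,-128,-90,-45,-21,0,39,52,90,135)])
print(sense()["time_s"])
E
```

```text
0.08555365120428826 tip z [-0.0132  0.0067  0.0103]
0.03379119458279422 tip z [-0.0147  0.015   0.0203]
0.013552626477392775 tip z [-0.02    0.0142  0.0191]
stand [ 0.54237929 -0.04557499  0.06003375] [ 0.62131617 -0.00120432  0.11777344]
[(-141, np.float64(-0.8)), (-128, np.float64(-0.61)), (-90, np.float64(-0.07)), (-45, np.float64(0.61)), (-21, np.float64(0.97)), (0, np.float64(1.29)), (39, np.float64(1.88)), (52, np.float64(2.08)), (90, np.float64(2.65)), (135, np.float64(-1.66))]
[(-141, np.float64(-0.75)), (-128, np.float64(-0.56)), (-90, np.float64(-0.0)), (-45, np.float64(0.66)), (-21, np.float64(1.03)), (0, np.float64(1.35)), (39, np.float64(1.96)), (52, np.float64(2.14)), (90, np.float64(2.15)), (135, np.float64(-1.73))]
[(-141, np.float64(-1.02)), (-128, np.float64(-0.83)), (-90, np.float64(-0.29)), (-45, np.float64(0.38)), (-21, np.float64(0.74)), (0, np.float64(1.06)), (39, np.float64(1.66)), (52, np.float64(1.86)), (90, np.float64(2.43)), (135, np.float64(2.51))]
[(-141, np.float64(-0.92)), (-128, np.float64(-0.73)), (-90, np.float64(-0.18)), (-45, np.float64(0.48)), (-21, np.float64(0.85)), (0, np.float64(1.18)), (39, np.float64(1.78)), (52, np.float64(1.98)), (90, np.float64(2.54)), (135, np.float64(-1.93))]
[(-141, np.float64(-1.11)), (-128, np.float64(-0.91)), (-90, np.float64(-0.36)), (-45, np.float64(0.31)), (-21, np.float64(0.67)), (0, np.float64(1.0)), (39, np.float64(1.61)), (52, np.float64(1.81)), (90, np.float64(2.37)), (135, np.float64(2.6))]
2.975
```

```bash
cat >> h.py <<'E'
UP=0.15
def pick(xy,z,deg,opening,N):
    R=ori(np.radians(deg)); movep([*xy,UP],R); command_gripper(opening); move_l([*xy,z],feed=.12)
    command_gripper(0,N); g=sense()["finger_gap"]; move_l([*xy,UP],feed=.15)
    s=sense(); print("grip gap",round(g,4),"lifted gap",round(s["finger_gap"],4),"t",s["time_s"]); return s["finger_gap"]
def place(xy,z,deg,opening):
    R=ori(np.radians(deg)); movep([*xy,UP],R); move_l([*xy,z+.02],feed=.15)
    hit=move_l([*xy,z-.001],feed=.03,until_force=4); s=sense(); print("hit",hit,s["position"].round(4))
    command_gripper(opening); move_l([*xy,UP],feed=.15); print("t",sense()["time_s"])
E
python3 - <<'E'
from h import *
mat=(.4645,.217)
g=pick((.4625,.1083),.042,-90,.064,60)
assert g>.03
place(mat,.038,-90,.066)
g=pick((.5927,.116),.042,-127.6,.034,40)
look("w2")
E
```

```text
grip gap 0.0457 lifted gap 0.0458 t 6.95
hit True [0.4642 0.2169 0.038 ]
t 10.1
grip gap 0.0128 lifted gap 0.0128 t 13.425
```

View pics/w2.png

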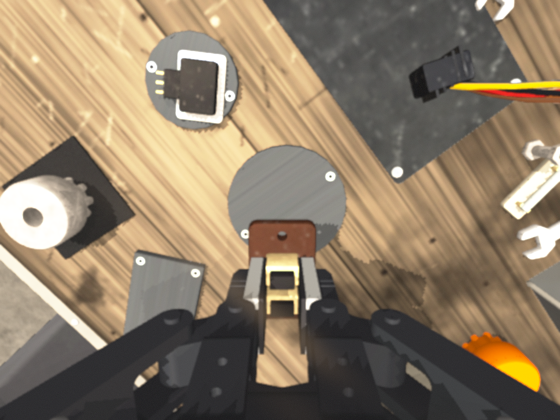

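The brush holder is square in the fingers (280,275), the pinion stands on the mat (40,212), and the large round plate is free. Now the remaining placements.

```bash
python3 - <<'E'
from h import *
mat=(.4645,.217)
place((.462,.1077),.0425,-141.1,.034)
g=pick(mat,.037,-90,.064,60); assert g>.03
place((.595,.1127),.0425,-90,.066)
g=pick((.5967,.3435),.036,-90,.042,40); assert g>.015
place(mat,.0315,-90,.042)
a=np.radians(135.5); c=np.array([.5951,.2194])-.006*np.array([np.cos(a),np.sin(a)])
g=pick(c,.038,-44.5,.056,40)
look("w3")
E
```

```text
hit True [0.4617 0.1078 0.043 ]
t 16.625
grip gap 0.0453 lifted gap 0.0457 t 19.9333
hit True [0.5947 0.1126 0.0431]
t 23.2
grip gap 0.0208 lifted gap 0.0212 t 26.7917
hit True [0.4643 0.2169 0.0321]
t 30.2583
grip gap 0.0329 lifted gap 0.0325 t 33.675
```

View pics/w3.png

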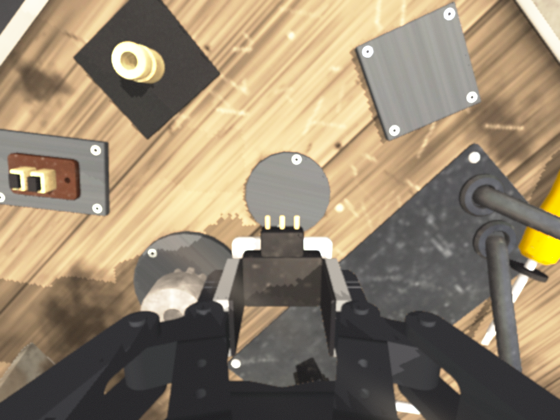

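The regulator is level in the fingers (282,270), the bush stands on the mat (138,62), and the brush holder lies along the oblong plate (45,178). Next I'll place the regulator, then the bush, and take an overview.

```bash
python3 - <<'E'
from h import *
mat=(.4645,.217)
a=np.radians(159); c=np.array([.5994,.3452])-.006*np.array([np.cos(a),np.sin(a)])
place(c,.0385,-21,.056)
g=pick(mat,.031,-90,.042,40); assert g>.015
place((.597,.2225),.0365,-90,.042)
movep([0.60,0.22,0.30],ori(0)); look("w4"); print(sense()["time_s"])
print("parts");blobs("w4",0.0125,0.08)
print("plates");blobs("w4",0.005,0.0115,amin=500)
E
```

```text
hit True [0.6047 0.3429 0.0392]
t 36.9167
grip gap 0.0209 lifted gap 0.0205 t 40.5583
hit True [0.5967 0.2224 0.0369]
t 43.8
45.0917
parts
rect xy [0.5969 0.222 ] size [21. 21.] long@deg 166.0 circ [0.597  0.2224] 11.1 zmed 0.0366
rect xy [0.5987 0.344 ] size [42. 44.] long@deg 158.7 circ [0.602  0.3431] 26.3 zmed 0.0211
rect xy [0.595 0.112] size [46. 46.] long@deg 90.0 circ [0.5953 0.112 ] 23.9 zmed 0.0475
rect xy [0.463  0.1075] size [48. 30.] long@deg 39.2 circ [0.4629 0.1075] 26.5 zmed 0.0193
rect xy [0.4615 0.34  ] size [63. 66.] long@deg 90.0 circ [0.4609 0.34  ] 33.1 zmed 0.0222
plates
rect xy [0.5965 0.2226] size [63. 63.] long@deg 97.1 circ [0.5967 0.2221] 32.1 zmed 0.0082
rect xy [0.5993 0.3449] size [69. 69.] long@deg 68.7 circ [0.5992 0.3446] 47.5 zmed 0.0083
rect xy [0.5951 0.1128] size [89. 89.] long@deg 125.5 circ [0.595 0.113] 45.3 zmed 0.0083
rect xy [0.4618 0.1079] size [84. 57.] long@deg 38.7 circ [0.4625 0.108 ] 49.5 zmed 0.0083
```

View pics/w4.png

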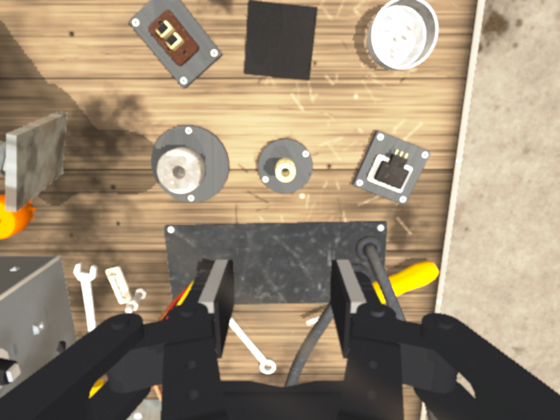

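The overview shows all four parts upright and centred within about 1 mm: brush holder (173,38), pinion (180,168), bush (285,169), regulator (392,171). The tin at (400,35) has not moved, so I'm handing in.

```bash
python3 -c "
from rig import *
print(finish_job())"
```

```text
the job is handed in; nothing more can be done
None
```

All four parts stand upright and released on their own plates, within about 1 mm of centre in the last camera measurement. The tin did not move, and I handed the job in at about 45 s of the 109 s limit; no verdict was returned.

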